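# Put the loose clip in its covered pocket

### The arm

A 7-joint arm with a two-finger parallel gripper is mounted at the origin on the work surface; the furniture and walls round the work are solid. World frame = base frame: x ahead of the robot, y to its left, z up, the work surface at z = 0. Lengths are in m, angles in rad, forces in N, time in s.
With the tool pointing down it reaches from about 0.35 to 0.9 m from the base axis. Payload 8.1 kg.
Tool frame: the origin (TCP) lies midway between the tips of the shut fingers; the grasp point (between the pads) lies arm.grasp_offset behind it (arm.grasp_offset is the distance from the TCP to the grasp point, in m); z points along the fingers, y is the line along which they close (so a half turn about z gives the same grasp; the last joint's range is limited). The gripper opens to 92 mm and grips with 3 to 60 N. Pads are 19 mm wide; open, the fingers measure 130 mm over their backs; the gripper's body (75 mm by 190 mm) begins 47 mm behind the grasp point.
Start: joints at [1.131, 0.434, 0.025, 1.573, -0.012, 1.134, -0.075], TCP at [0.207, -0.59, 0.227] pointing down, gripper open.
Joint ranges: [-2.62, 2.62], [-0.44, 2.09], [-1.27, 1.32], [0.08, 2.57], [-1.32, 4.46], [0.12, 2], [-2.74, 2.74]. Speed limits (rad/s): [2.22, 2.22, 3.01, 3.01, 3.14, 3.14, 3.14].

### API

Orientations are given as a rotation vector (axis times angle).
In Python, from cell import observe, imaging, arm gives the robot as it stands.
- The arm moves only by the tool apply_moves, never from a script. Its argument "commands" is a list of rows, each a list of 5 numbers: the opening in per cent of the stroke, from 0 (shut) to 100 (fully open), then the shift along the world's x, y, z in units of 0.06 m (1.0 is 0.06 m), then the turn about the world's z in units of 0.5 rad (1.0 is 0.5 rad). A call has 1 to 12 rows; each row shifts and turns the commanded pose from where the row before left it; what a row does not reach is not made up. A row lasts 1/8 s, in which the tool goes at most 62.5 mm and 10.7 degrees, less where a joint would pass 70% of its speed; a pose out of reach is approached as far as the arm can. A call with a number of a shift or a turn outside -1 to 1 is refused whole. A call with a gripper value outside its range is refused whole. The fingers move at their own pace and stop on an object; "newtons" is the grip in N (left out, the last holds). Time passes only in rows, so rows that do not move let the fingers close. It gives the time, the measured TCP pose, the force, the opening and the grip force at its end, in the units of the state.
- observe(): the state, without advancing time (a new reading comes with each control period).
- imaging.get_image(name): name is "side" or "top"; returns (picture, depth): 400x640x3 uint8, red, green, blue; 400x640 float32, m along the optical axis (not along the pixel's ray), 0 where there is no reading.
- imaging.camera_params(name): a dict with "camera_matrix" (3x3 intrinsics, pixels), "dist" ([k1, k2, p1, p2, k3] as OpenCV has them; the pictures are not rectified), "origin" and "rotation" of the camera in the world. Camera axes: x right, y up, looking along -z (the intrinsics and any distortion apply to the point x, -y, -z); pixel columns grow to the right and rows downward; lengths in m; the calibration is good to about 2 mm. A picture is of the moment at which its call begins. camera_params takes no time and is no camera call.
- arm.sign_off(): hands the job in; it is judged then, once.
The state is a dict: "clock": time; "joints": joint angles; "dq": joint speeds; "joint_efforts": joint torques, N m; "position": TCP position; "ee_rot": TCP orientation; "force": force on the tool from outside, world axes, zero at the start; "ft_torque": the same for the moment, N m; "width": opening from 0.0 (shut) to 1.0 (fully open); "gripper_force": force on a finger pad.
Only numpy, scipy, OpenCV 4.12 (cv2) and the standard library are available. Lean on these libraries where they do the work, as an engineer would, in place of code of your own. Each camera call takes 0.05 s, during which the arm holds its last target. There are 200 camera calls.

### The job

Turn the leaning organiser's cover by its knob until the opening is centred over the pocket that has the bulldog clip fixed beside it as its sign (not the one marked by the eraser). Then take the loose bulldog clip from the desk and drop it through the opening into that pocket, leaving the opening centred there and the other things on the desk where they are.

Things in the scene. Friction and masses are not known exactly. Their poses are not given: they have to be found in the camera images.
- stand: fixed desk organiser: a flat round plinth, 226 mm across and 12 mm high, with a wedge that carries a leaning round drum. Origin: centre of the plinth's underside, on the desk; x points from its low front to its high back, y to its left as one faces it, z up. It cannot be moved; its front looks to the robot's right, half towards the robot. A calculator and a stapler (36 mm high) lie fixed in front of it
- drum: round drum, 152 mm across, 40 mm deep, fixed on the stand. Origin: centre of its underside; z is its axis, leaning 26 degrees from vertical to the stand's front; x uphill to the back, y left. Two open pockets, left and right: 90 degree sectors 18 to 71 mm from the axis, centred 75 degrees either side of downhill (-x), floor at z = 4 mm; solid between them. The cover's top face is at z = 45.5 mm
- pocket_left (a point): middle of the left (+y) pocket: 46 mm from the drum's axis, z = 20 mm in the drum's frame; axes as the drum's
- pocket_right (a point): middle of the right (-y) pocket: 46 mm from the drum's axis, z = 20 mm in the drum's frame; axes as the drum's
- cover (a joint): turn (rad) of the round cover on the drum, 154 mm across, 5 mm thick. It has one opening, a 60 degree sector 25 to 67 mm from the axis, and a bar knob. 0: opening at the front, downhill. Positive: anticlockwise seen from above, opening goes to the right (-y of drum): +1.309 centres it over the right pocket, -1.309 over the left. Stops at +-1.9; friction 0.06 N m; stays where left
- knob_grip (a point): where to grip the cover's knob: on the axis, 19 mm above the cover's top face. The knob is an upright bar 36 mm long, 12 mm wide, its top 34 mm above that face, its length pointing at the opening. Axes turn with the cover: z outwards along the leaning axis, -x from the axis to the opening's middle, y across the bar
- window (a point): middle of the cover's opening, 46 mm from the axis, level with the cover's top face; axes as knob_grip
- sample_clip: black bulldog clip, 21 x 32 x 23 mm, fixed on the plinth's ledge beside one pocket (left or right) as the sign of what belongs there. Origin: centre of its underside, on the plinth
- sample_eraser: eraser in a paper sleeve, 23 x 56 x 12 mm, fixed on the ledge beside the other pocket as its sign. Origin: centre of its underside
- clip: the loose black bulldog clip that stands on the desk to the right of the organiser, 21 x 32 x 23 mm, 18 g; solid body 14 mm (x) x 32 mm (y), 19 mm high. Origin: centre of its underside; x across the 14 mm (grip it across this), y along the 32 mm, z up
- pen_pot: round black mesh pen pot with pens, 84 x 87 mm, 169 mm tall; loose bystander, origin at the centre of its underside
- tea_cup: handleless pale-blue ceramic tea cup, 66 mm across, 83 mm tall; loose bystander, origin at the centre of its underside
- power_tap: beige multi-socket power strip, 43 x 146 x 27 mm; loose bystander, origin at the centre of its underside
- masking_tape: roll of masking tape lying flat, 100 mm across, 25 mm high; loose bystander, origin at the centre of its underside
- sticky_notes: pad of sticky notes, 74 x 74 x 18 mm; loose bystander, origin at the centre of its underside
Things that resemble listed ones, but are neither listed nor needed, are in the scene too. What is shaped like the clip but turquoise or white is not meant.

How it is judged:
By the outcome, as a careful person would: the job done as asked, in the order asked, and still so for the second after the job is handed in, with the robot touching nothing.
It also fails if it takes over 45 s, if anything falls off the work surface, if the arm or the gripper's body presses on something with over 40 N, if the wrist force passes 120 N, or if a joint passes its speed limit or range.

## Working session

There is one attempt and no reset: what is moved stays moved. The work goes in short steps, Python scripts to look and compute and a tool call to move; the robot and the scene stay as the last step left them, time stands still between calls to the robot, and variables do not carry over. Pictures are saved under pics/ and viewed, at most 10 in all, crops included, and the job is handed in when it is done.

Besides the shell and the picture viewer there is one more tool, called by a JSON object that holds its "method" and its "body", one argument or row to a line. apply_moves: Moves the arm, as the interface text tells. Its arguments: {"type":"object","properties":{"commands":{"type":"array"},"newtons":{"type":"number"}},"required":["commands"]}

```bash
ls; mkdir -p pics; cat > h.py <<'E'
import numpy as np, cv2
from cell import observe, imaging, arm
def snap(n,f):
    im,d=imaging.get_image(n); cv2.imwrite(f'pics/{f}.png',im[:,:,::-1]); np.save(f'pics/{f}.npy',d); return im,d
def world(n,u,v,d):
    p=imaging.camera_params(n); K=np.array(p["camera_matrix"]); 
    q=cv2.undistortPoints(np.array([[[u,v]]],float),K,np.array(p["dist"]))[0,0]
    c=np.array([q[0]*d,-q[1]*d,-d]); return np.array(p["origin"])+np.array(p["rotation"])@c
def ray_z(n,u,v,z):
    o=world(n,u,v,0.); a=world(n,u,v,1.); t=(z-o[2])/(a-o)[2]; return o+t*(a-o)
def pix(n,P):
    p=imaging.camera_params(n); K=np.array(p["camera_matrix"]); R=np.array(p["rotation"])
    c=(np.atleast_2d(P)-np.array(p["origin"]))@R*[1,-1,-1]
    return cv2.projectPoints(c,np.zeros(3),np.zeros(3),K,np.array(p["dist"]))[0][:,0]
E
python3 - <<'E'
from h import *
a,_=snap("top","t0"); b,_=snap("side","s0")
s=observe(); print(s["position"],s["ee_rot"],s["width"],arm.grasp_offset,s["clock"])
for n in("top","side"): print(imaging.camera_params(n))
E
```

```text
pics
[ 0.20634171 -0.58946852  0.22603343] [-3.09581236e+00 -5.26224262e-01  5.63692763e-04] 0.9953145416373292 0.0188 0.1
{'camera_matrix': array([[498.44840398,   0.        , 315.41181214],
       [  0.        , 498.44840398, 203.10899243],
       [  0.        ,   0.        ,   1.        ]]), 'dist': array([-0.15948857,  0.        ,  0.        ,  0.        ,  0.        ]), 'origin': array([0.28303254, 0.06670529, 1.55643319]), 'rotation': array([ 0.09639929, -0.07859457, -1.57581464])}
{'camera_matrix': array([[379.3543904 ,   0.        , 322.26491255],
       [  0.        , 379.3543904 , 198.55196728],
       [  0.        ,   0.        ,   1.        ]]), 'dist': array([-0.02785639,  0.        ,  0.        ,  0.        ,  0.        ]), 'origin': array([ 0.42261761, -0.63578086,  0.6535079 ]), 'rotation': array([ 0.86803994, -0.0313776 , -0.06555009])}
```

View pics/t0.png

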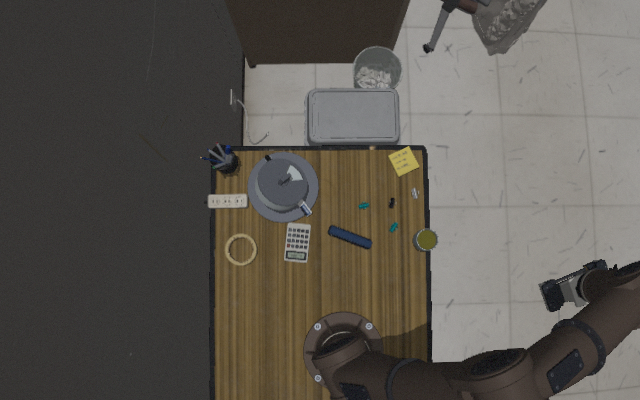

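View pics/s0.png

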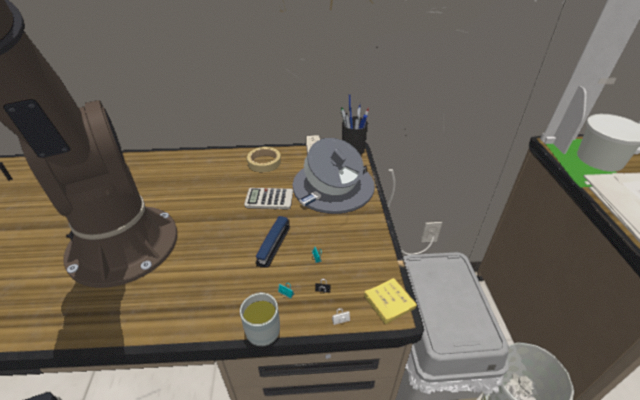

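```bash
sed -i 's/R=np.array(p\["rotation"\])/R=cv2.Rodrigues(np.array(p["rotation"]))[0]/; s/np.array(p\["rotation"\])@c/cv2.Rodrigues(np.array(p["rotation"]))[0]@c/' h.py
python3 - <<'E'
import cv2,numpy as np
a=cv2.imread('pics/t0.png');b=cv2.imread('pics/s0.png')
A=cv2.resize(a[135:245,235:435],None,fx=4,fy=4,interpolation=cv2.INTER_CUBIC)[:,:800]
cv2.imwrite('pics/t0c.png',A)
B=cv2.resize(b[125:225,280:400],None,fx=5,fy=5,interpolation=cv2.INTER_CUBIC)
cv2.imwrite('pics/s0c.png',B)
C=cv2.resize(b[240:340,240:400],None,fx=5,fy=5,interpolation=cv2.INTER_CUBIC)
cv2.imwrite('pics/s0d.png',C)
E
```

```text
(no output)
```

View pics/t0c.png

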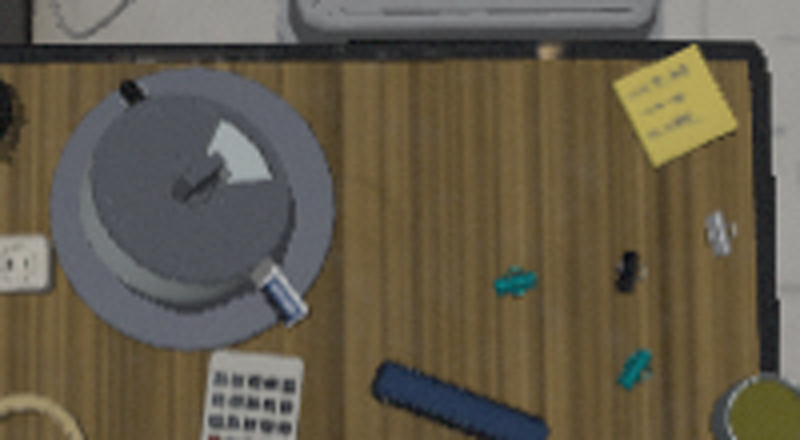

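View pics/s0c.png

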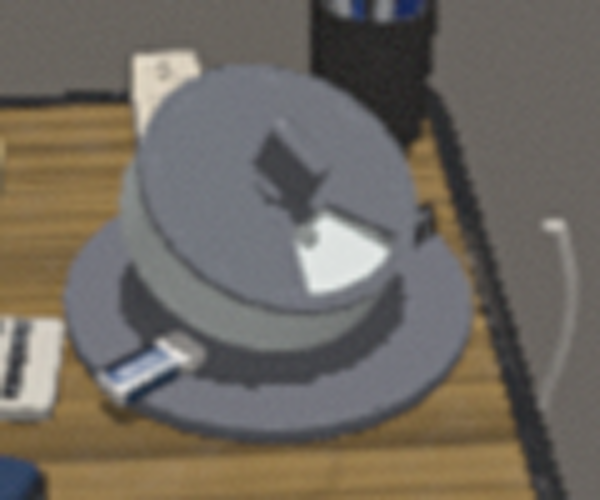

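View pics/s0d.png

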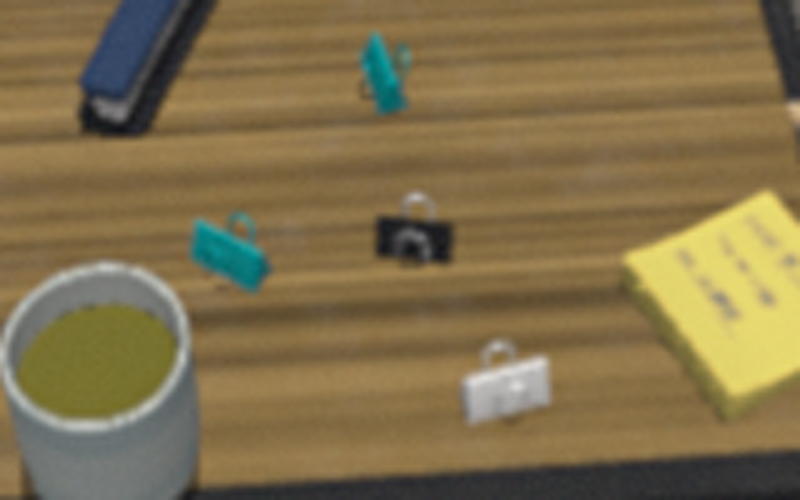

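```bash
cat > m.py <<'E'
from h import *
def cloud(n,f,u0,u1,v0,v1):
    d=np.load(f'pics/{f}.npy'); im=cv2.imread(f'pics/{f}.png')
    V,U=np.mgrid[v0:v1,u0:u1]; D=d[v0:v1,u0:u1].ravel(); m=D>0
    p=imaging.camera_params(n); K=np.array(p["camera_matrix"])
    q=cv2.undistortPoints(np.c_[U.ravel(),V.ravel()][:,None].astype(float),K,np.array(p["dist"]))[:,0]
    c=np.c_[q[:,0]*D,-q[:,1]*D,-D]
    P=c@cv2.Rodrigues(np.array(p["rotation"]))[0].T+np.array(p["origin"])
    return P[m],im[v0:v1,u0:u1].reshape(-1,3)[m].astype(float)
E
python3 - <<'E'
from m import *
P,C=cloud("side","s0",300,365,135,195)
P2,C2=cloud("top","t0",245,320,150,222)
rng=np.random.default_rng(0)
for nm,Q,CC in(("side",P,C),("top",P2,C2)):
    k=Q[:,2]>.05; Q=Q[k];CC=CC[k]; best=0
    for _ in range(3000):
        a=Q[rng.choice(len(Q),3,False)]; n=np.cross(a[1]-a[0],a[2]-a[0]); 
        if np.linalg.norm(n)<1e-6: continue
        n/=np.linalg.norm(n); n*=np.sign(n[2])
        if abs(np.degrees(np.arccos(n[2]))-26)>4: continue
        i=abs((Q-a[0])@n)<.004
        if i.sum()>best: best=i.sum(); I=i
    for _ in range(3):
        c=Q[I].mean(0); n=np.linalg.svd(Q[I]-c)[2][2]; n*=np.sign(n[2]); I=abs((Q-c)@n)<.004
    up=-np.array([n[0],n[1],0]); up-=up@n*n; up/=np.linalg.norm(up); left=np.cross(n,up)
    xy=((Q[I]-c)@np.c_[up,left]).astype(np.float32)
    (cx,cy),r=cv2.minEnclosingCircle(xy); cen=c+cx*up+cy*left
    print(nm,len(Q),best,n,np.degrees(np.arccos(n[2])),"az up",np.degrees(np.arctan2(up[1],up[0])),"cen",cen,"r",r)
    # bright window points (floor of drum seen through) projected along view; knob pts above plane
    h=(Q-c)@n; K=(h>.01)&(h<.045)&(np.linalg.norm((Q-cen)@np.c_[up,left],axis=1)<.04)
    kk=(Q[K]-cen)@np.c_[up,left]
    ev=np.linalg.svd(kk-kk.mean(0))[2][0]; print("knob",K.sum(),kk.mean(0),"axis deg",np.degrees(np.arctan2(ev[1],ev[0])))
# plinth & clips via pixels
for nm,u,v,z in(("top",391.8,202.8,.015),("side",323,287.6,.01),("top",235+131/4,135+92/4,.03),("top",305,208,.02),("top",235+192/4,135+208/4,.012)):
    print(nm,ray_z(nm,u,v,z))
# window corners in side image on the cover plane
cam=[("side",280+x/5,125+y/5) for x,y in((390,248),(315,295))]+[("top",235+x/4,135+y/4) for x,y in((222,122),(271,180))]
for nm,u,v in cam:
    o=world(nm,u,v,0.);a=world(nm,u,v,1.)-o;t=((cen-o)@n)/(a@n);w=(o+t*a-cen)@np.c_[up,left];print(nm,w,np.degrees(np.arctan2(-w[1],-w[0])),np.hypot(*w))
E
```

```text
side 2533 1778 [ 0.26066007 -0.3546086   0.89794714] 26.110473578960505 az up 126.31827208816652 cen [0.51689782 0.17816197 0.08780242] r 0.07781866192817688
knob 129 [-0.00089079  0.00379069] axis deg -172.5373627319413
top 2099 1360 [ 0.26647029 -0.35587373  0.89573851] 26.39655309509439 az up 126.82504808281372 cen [0.51335522 0.18114942 0.08865515] r 0.07935803383588791
knob 67 [0.00335995 0.00243964] axis deg 3.083954199956081
top [ 0.45458001 -0.15456761  0.015     ]
side [ 0.4582118  -0.16044852  0.01      ]
top [0.59668538 0.23157986 0.03      ]
top [0.4398181  0.11595994 0.02      ]
top [0.50728806 0.18496203 0.012     ]
side [-0.06404698 -0.03104093] 25.857556108369696 0.0711727156220314
side [-0.06668899  0.02500435] -20.553019782069672 0.07122246089198951
top [-0.0554852  -0.02816347] 26.911682421922844 0.06222369547988695
top [-0.0587076   0.02994488] -27.02468665985975 0.06590355008362635
```

Top view: the loose black clip is at (392,203). Other candidates are turquoise at (364,205) and (394,228), and white at (414,193). In the enlarged crops only the one at (392,203) in top, (323,288) in side, is black and standing loose on the desk, so that is the one meant.

The black sample clip is at (268,158) and the eraser at (305,208). With the downhill side facing azimuth -53°, the sample clip is on the organiser's right, so the target turn is +1.309. The opening is now near 0.

Next I go to the knob.

{"method": "apply_moves", "body": {
  "commands": [
    [60,0.37,0.9,0.1,0.27],
    [60,0.37,0.9,0.1,0.27],
    [60,0.37,0.9,0,0.27],
    [60,0.37,0.9,0,0.27],
    [60,0.37,0.9,0,0.27],
    [60,0.37,0.9,0,0.27],
    [60,0.37,0.9,0,0.27],
    [60,0.37,0.9,0,0.27],
    [60,0.37,0.9,0,0.27],
    [60,0.37,0.9,0,0.27],
    [60,0.37,0.9,0,0.27],
    [60,0.37,0.9,0,0.27]
  ],
  "newtons": 10
}}

```text
clock: 1.6
position: [0.4733, 0.0596, 0.2387]
ee_rot: [1.749, 2.609, -0.0]
force: [1.4, -0.7, -0.1]
width: 0.597
gripper_force: 0.0
```

```bash
python3 - <<'E'
from m import *
P,C=cloud("top","t0",380,402,190,215)
k=(P[:,2]>.006)&(C.max(1)<60)&(P[:,2]<.04); print(k.sum(),P[k].mean(0))
Q=P[k][:,:2];e=np.linalg.svd(Q-Q.mean(0));print(np.degrees(np.arctan2(e[2][0,1],e[2][0,0])),np.ptp((Q-Q.mean(0))@e[2].T,axis=0),((Q-Q.mean(0))@e[2].T).min(0))
P,C=cloud("side","s0",310,335,275,300)
k=(P[:,2]>.006)&(C.max(1)<60)&(P[:,2]<.04); print(k.sum(),P[k].mean(0),P[k].min(0),P[k].max(0))
Q=P[k][:,:2];e=np.linalg.svd(Q-Q.mean(0));print(np.degrees(np.arctan2(e[2][0,1],e[2][0,0])))
E
```

```text
33 [ 0.45521647 -0.15449266  0.01399559]
168.37455118954261 [0.02953788 0.00995547] [-0.01555856 -0.00548999]
55 [ 0.45742975 -0.1600939   0.01313988] [ 0.44384237 -0.16485504  0.00662527] [ 0.47050713 -0.15524912  0.01966111]
-12.848284538810208
```

{"method": "apply_moves", "body": {
  "commands": [
    [60,0.27,0.62,0,0.17],
    [60,0.27,0.62,0,0.17],
    [60,0.26,0.62,0,0.16],
    [60,0,0,-0.6,0],
    [60,0,0,-0.6,0],
    [60,0,0,-0.6,0],
    [60,0,0,0,0]
  ]
}}

```text
clock: 2.48
position: [0.5191, 0.1686, 0.1284]
ee_rot: [-1.414, -2.801, 0.006]
force: [-0.2, -0.7, 1.0]
width: 0.601
gripper_force: 0.0
```

```bash
python3 - <<'E'
from h import *
a,_=snap("side","s1")
cv2.imwrite('pics/s1c.png',cv2.resize(a[90:210,270:410,::-1],None,fx=5,fy=5,interpolation=cv2.INTER_CUBIC))
s=observe();print(s["position"],s["force"],s["joints"])
E
```

```text
[0.52020465 0.16947781 0.13025838] [-0.17122029  0.05156844  0.74351522] [ 0.07314775  0.50481079 -0.67207506  1.83651534  0.38245739  0.93559741
 -0.1339861 ]
```

View pics/s1c.png

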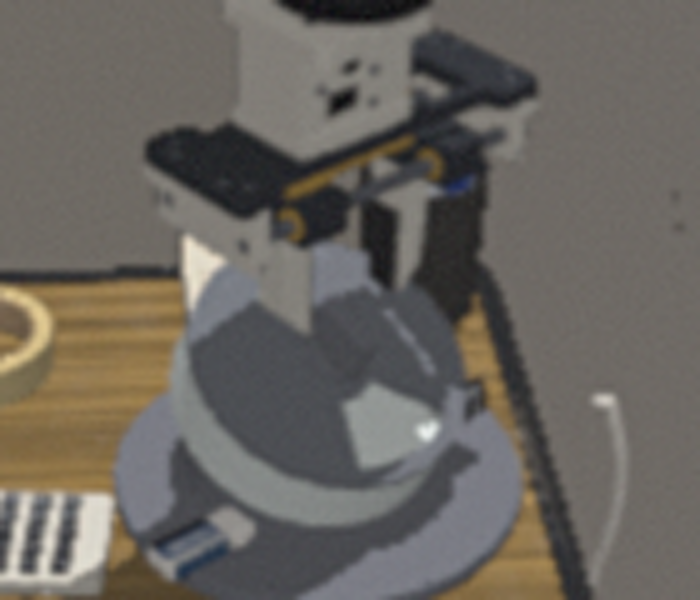

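Fingers straddle the knob bar (crop about 340,330). I go down and close on it.

{"method": "apply_moves", "body": {
  "commands": [
    [60,0.02,0.03,-0.43,0],
    [20,0,0,0,0],
    [0,0,0,0,0],
    [0,0,0,0,0],
    [0,0,0,0,0],
    [0,0,0,0,0]
  ],
  "newtons": 12
}}

```text
clock: 3.28
position: [0.5218, 0.171, 0.1052]
ee_rot: [-1.416, -2.804, 0.002]
force: [-3.3, -0.7, 2.2]
width: 0.132
gripper_force: 11.9
```

{"method": "apply_moves", "body": {
  "commands": [
    [0,0,0,0,0.2],
    [0,0,0,0,0.2],
    [0,0,0,0,0.2],
    [0,0,0,0,0.2],
    [0,0,0,0,0.2],
    [0,0,0,0,0.2]
  ]
}}

```text
clock: 4.03
position: [0.5211, 0.1705, 0.1048]
ee_rot: [-0.519, -3.097, 0.003]
force: [-3.8, -2.9, 2.7]
width: 0.165
gripper_force: 13.1
```

{"method": "apply_moves", "body": {
  "commands": [
    [0,0,0,0,0.2],
    [0,0,0,0,0.2],
    [0,0,0,0,0.2],
    [0,0,0,0,0.2],
    [0,0,0,0,0.2],
    [0,0,0,0,0.2],
    [0,0,0,0,0.26],
    [0,0,0,0,0]
  ]
}}

```text
clock: 5.03
position: [0.522, 0.1696, 0.1046]
ee_rot: [0.615, -3.079, 0.004]
force: [-1.7, -5.9, 3.4]
width: 0.189
gripper_force: 12.8
```

```bash
python3 - <<'E'
from h import *
a,_=snap("side","s2")
cv2.imwrite('pics/s2c.png',cv2.resize(a[90:210,270:410,::-1],None,fx=5,fy=5,interpolation=cv2.INTER_CUBIC))
s=observe();print(s["position"],s["force"],s["ft_torque"])
E
```

```text
[0.52200552 0.16955943 0.10455558] [-1.76048443 -6.09673139  1.89602447] [-1.023074    0.08913008  0.00491308]
```

View pics/s2c.png

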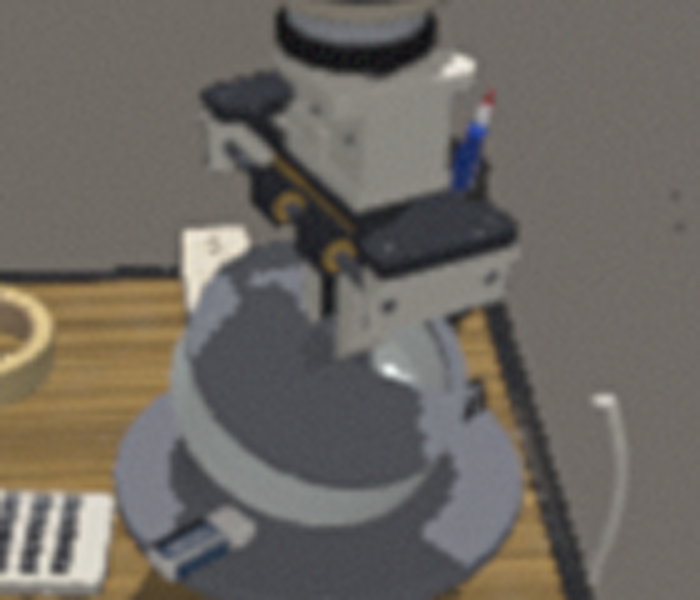

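{"method": "apply_moves", "body": {
  "commands": [
    [35,0,0,0,0],
    [35,0,0,0.1,0],
    [35,0,0,0.6,0],
    [45,0,0,0.8,0],
    [60,-0.1,-0.8,0.5,-0.3],
    [60,-0.2,-0.98,0,-0.3],
    [60,-0.2,-0.98,0,-0.3],
    [60,-0.2,-0.98,0,-0.3],
    [60,-0.2,-0.9,0,0],
    [60,-0.1,-0.7,0,0]
  ]
}}

```text
clock: 6.32
position: [0.4616, -0.1509, 0.2256]
ee_rot: [0.324, 3.124, -0.001]
force: [-0.7, 0.2, -0.1]
width: 0.6
gripper_force: 0.0
```

```bash
python3 - <<'E'
from m import *
a,_=snap("side","s3");b,_=snap("top","t3")
A=cv2.resize(a[125:205,290:380,::-1],None,fx=6,fy=6,interpolation=cv2.INTER_CUBIC)
B=cv2.resize(b[148:224,245:320,::-1],None,fx=6,fy=6,interpolation=cv2.INTER_CUBIC)[:456]
im=np.zeros((480,800,3),np.uint8);im[:480,:400]=A[:,70:470];im[:456,400:800]=B[:,:400];cv2.imwrite('pics/w3.png',im)
s=observe();print(s["position"],s["ee_rot"],s["force"])
E
```

```text
[ 0.46126987 -0.15394909  0.22490811] [-3.32988156e-01 -3.12364570e+00  2.52369511e-03] [-1.05145737  0.59704942 -0.98273082]
```

View pics/w3.png

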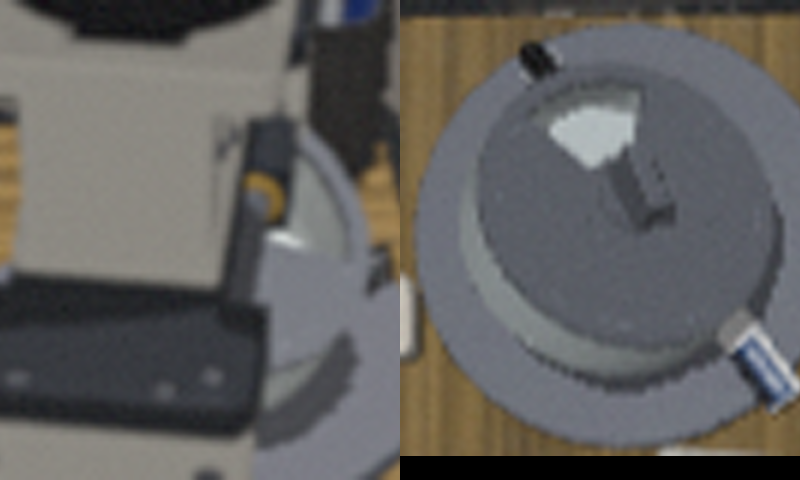

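The side view is blocked by the gripper. In top (right half of the crop) the opening's corners are at about (533,108), (641,92), (628,155) and (588,168), on the sample clip's side. I measure the turn by unrolling the cover's plane.

```bash
cat > phi.py <<'E'
from m import *
def phi(n,f,cen,az=126.5,ti=26.):
    a=np.radians(az);t=np.radians(ti)
    up=np.array([np.cos(a)*np.cos(t),np.sin(a)*np.cos(t),np.sin(t)]);nn=np.array([-np.cos(a)*np.sin(t),-np.sin(a)*np.sin(t),np.cos(t)]);left=np.cross(nn,up)
    im=cv2.imread(f'pics/{f}.png').astype(np.float32).mean(2)
    th=np.radians(np.arange(-60,130,.5));out=[]
    for r in(.042,.047,.052,.057,.062):
        P=cen+r*(-np.cos(th)[:,None]*up-np.sin(th)[:,None]*left)
        q=pix(n,P).astype(np.float32);v=cv2.remap(im,q[None,:,0],q[None,:,1],cv2.INTER_LINEAR)[0]
        g=np.gradient(cv2.blur(v[None],(9,1))[0]);i,j=g.argmax(),g.argmin()
        out.append((round(r,3),np.degrees(th[i]),np.degrees(th[j]),np.degrees(th[i]+th[j])/2))
    return np.array(out)
E
python3 - <<'E'
from phi import *
np.set_printoptions(precision=3,suppress=True)
c=np.array([.5134,.1811,.0887])
print(phi("top","t0",c));print(phi("top","t3",c));print(phi("side","s0",np.array([.5169,.1782,.0878])))
# knob direction from top depth
from m import *
E
```

```text
[[  0.042 -22.5    29.5     3.5  ]
 [  0.047 -23.5    30.5     3.5  ]
 [  0.052 -24.     30.      3.   ]
 [  0.057 -24.5    29.5     2.5  ]
 [  0.062 -24.5    30.5     3.   ]]
[[  0.042  47.    104.     75.5  ]
 [  0.047  47.5   103.5    75.5  ]
 [  0.052  45.5   102.     73.75 ]
 [  0.057  45.5    52.     48.75 ]
 [  0.062  46.     51.     48.5  ]]
[[  0.042 -27.     25.     -1.   ]
 [  0.047 -27.5    24.     -1.75 ]
 [  0.052 -26.5    23.     -1.75 ]
 [  0.057 -26.     25.     -0.5  ]
 [  0.062 -26.5    25.     -0.75 ]]
```

{"method": "apply_moves", "body": {
  "commands": [
    [40,-0.08,-0.02,-0.9,0],
    [40,0,0,-0.9,0],
    [40,0,0,-0.9,0],
    [40,0,0,-0.5,0],
    [40,0,0,0,0]
  ]
}}

```text
clock: 7.05
position: [0.4565, -0.1487, 0.0318]
ee_rot: [-0.319, -3.122, -0.002]
force: [-0.2, 0.2, 1.2]
width: 0.398
gripper_force: 0.0
```

```bash
python3 - <<'E'
from m import *
a,_=snap("side","s4");b,_=snap("top","t4")
A=cv2.resize(a[245:320,270:390,::-1],None,fx=5,fy=5,interpolation=cv2.INTER_CUBIC)
cv2.imwrite('pics/s4c.png',A)
s=observe();print(s["position"],s["ee_rot"],s["force"])
E
```

```text
[ 0.45836476 -0.14932026  0.03408523] [3.19762563e-01 3.12394916e+00 7.11180769e-04] [ 0.57799228 -0.05886312  0.15261395]
```

View pics/s4c.png

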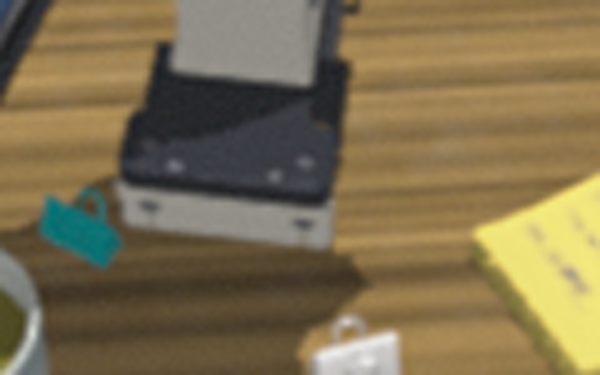

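The gripper hides the clip in this view, so I lower the rest of the way using the measured position.

{"method": "apply_moves", "body": {
  "commands": [
    [40,-0.02,-0.1,-0.2,0],
    [40,0,0,-0.25,0],
    [40,0,0,0,0],
    [0,0,0,0,0],
    [0,0,0,0,0],
    [0,0,0,0,0],
    [0,0,0,0,0]
  ],
  "newtons": 15
}}

```text
clock: 8.02
position: [0.4562, -0.1561, 0.0061]
ee_rot: [0.321, 3.125, -0.0]
force: [0.0, -0.1, 1.1]
width: 0.111
gripper_force: 14.3
```

{"method": "apply_moves", "body": {
  "commands": [
    [0,0,0,0.5,0],
    [0,0,0,0.95,0],
    [0,-0.5,0.2,0.8,0],
    [0,-0.8,0.2,0.5,0],
    [0,-0.7,0.2,0,0],
    [0,0,0,0,0]
  ]
}}

```text
clock: 8.78
position: [0.3329, -0.1202, 0.1708]
ee_rot: [-0.323, -3.123, 0.006]
force: [1.4, -0.3, -0.0]
width: 0.107
gripper_force: 14.2
```

```bash
python3 - <<'E'
from phi import *
np.set_printoptions(precision=3,suppress=True)
a,_=snap("side","s5");b,_=snap("top","t5")
s=observe();print(s["position"],s["ee_rot"],s["width"],s["gripper_force"])
A=cv2.resize(a[125:205,290:380,::-1],None,fx=5,fy=5,interpolation=cv2.INTER_CUBIC)
u,v=pix("side",s["position"])[0].astype(int);print(u,v)
B=cv2.resize(a[v-40:v+40,u-35:u+35,::-1],None,fx=5,fy=5,interpolation=cv2.INTER_CUBIC)
cv2.imwrite('pics/s5c.png',np.hstack([A,B]))
print(phi("top","t5",np.array([.5134,.1811,.0887])));print(phi("side","s5",np.array([.5169,.1782,.0878])))
E
```

```text
[ 0.336 -0.121  0.171] [ 0.323  3.124 -0.002] 0.10471562585333917 14.20810779556632
255 220
[[  0.042  47.    103.     75.   ]
 [  0.047  47.    103.5    75.25 ]
 [  0.052  45.5   102.     73.75 ]
 [  0.057  45.5   104.     74.75 ]
 [  0.062  46.     50.5    48.25 ]]
[[  0.042  45.     51.     48.   ]
 [  0.047  44.    103.     73.5  ]
 [  0.052 110.    103.5   106.75 ]
 [  0.057 109.    103.    106.   ]
 [  0.062 107.5    44.5    76.   ]]
```

View pics/s5c.png

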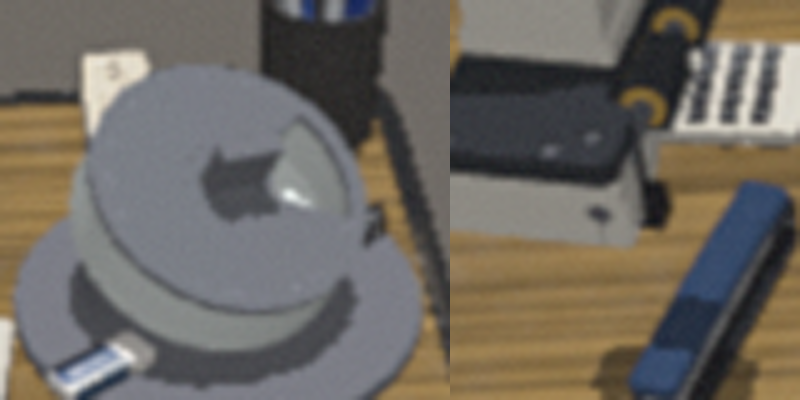

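```bash
python3 - <<'E'
from phi import *
c=np.array([.5151,.1797,.0882]);a=np.radians(126.5);t=np.radians(26);p=np.radians(74.5)
up=np.array([np.cos(a)*np.cos(t),np.sin(a)*np.cos(t),np.sin(t)]);nn=np.array([-np.cos(a)*np.sin(t),-np.sin(a)*np.sin(t),np.cos(t)]);left=np.cross(nn,up)
w=c+.046*(-np.cos(p)*up-np.sin(p)*left);print("window",w,"tang uphill",np.cos(p)*-left+np.sin(p)*up, "rad",(w-c)/.046)
P,C=cloud("side","s5",266,310,200,230)
k=(C.max(1)<70)&(P[:,2]>.15)&(P[:,2]<.2);print(k.sum(),P[k].min(0),P[k].max(0),np.median(P[k],0))
d=world("side",262,216,1.)
for f,n in(("t5","top"),):
    P,C=cloud(n,f,290,420,180,290);k=(C.max(1)<70)&(P[:,2]>.14)&(P[:,2]<.195)&(abs(P[:,1]+.12)<.03)&(abs(P[:,0]-.336)<.03);print(k.sum(),P[k].min(0) if k.any() else'')
p=observe()["position"]
print(pix("side",p),pix("side",p+[.016,0,0]))
E
```

```text
window [0.55730467 0.19718502 0.08281112] tang uphill [-0.30035777  0.85518417  0.42242779] rad [ 0.91749278  0.38010915 -0.11714959]Traceback (most recent call last):
  File "<stdin>", line 6, in <module>
    return umr_minimum(a, axis, None, out, keepdims, initial, where)
ValueError: zero-size array to reduction operation minimum which has no identity
```

```bash
python3 - <<'E'
from m import *
P,C=cloud("side","s5",335,375,90,160);k=(P[:,2]>.04)&(P[:,1]>.26)&(P[:,1]<.45);print(P[k].min(0),P[k].max(0),np.median(P[k],0))
E
```

```text
[0.53655915 0.3213812  0.04001903] [0.66645148 0.44224568 0.17012693] [0.59231597 0.43314827 0.10553188]
```

{"method": "apply_moves", "body": {
  "commands": [
    [0,0.52,0.75,0.1,0.17],
    [0,0.52,0.75,0,0.17],
    [0,0.52,0.75,0,0.17],
    [0,0.52,0.75,0,0.17],
    [0,0.52,0.75,0,0.17],
    [0,0.52,0.75,0,0.17],
    [0,0.52,0.75,0,0.18],
    [0,0,0,0,0],
    [0,0,0,0,0]
  ]
}}

```text
clock: 10.0
position: [0.5545, 0.1953, 0.1758]
ee_rot: [0.616, -3.079, -0.001]
force: [0.1, 0.7, 0.6]
width: 0.106
gripper_force: 14.2
```

{"method": "apply_moves", "body": {
  "commands": [
    [0,0.04,0.05,-0.3,0],
    [0,0,0,-0.4,0],
    [0,0,0,-0.3,0],
    [0,0,0,0,0],
    [0,0,0,0,0]
  ]
}}

```text
clock: 10.62
position: [0.5572, 0.198, 0.1174]
ee_rot: [-0.616, 3.08, 0.0]
force: [-0.6, 0.1, -0.5]
width: 0.105
gripper_force: 14.2
```

```bash
python3 - <<'E'
from phi import *
a,_=snap("side","s6")
s=observe();print(s["position"],s["ee_rot"],s["force"])
cv2.imwrite('pics/s6c.png',cv2.resize(a[110:200,300:390,::-1],None,fx=6,fy=6,interpolation=cv2.INTER_CUBIC))
E
```

```text
[0.55731841 0.19810469 0.1177082 ] [-6.15968647e-01  3.07948635e+00  6.14832454e-04] [-0.65593495  0.1071402  -0.69564993]
```

View pics/s6c.png

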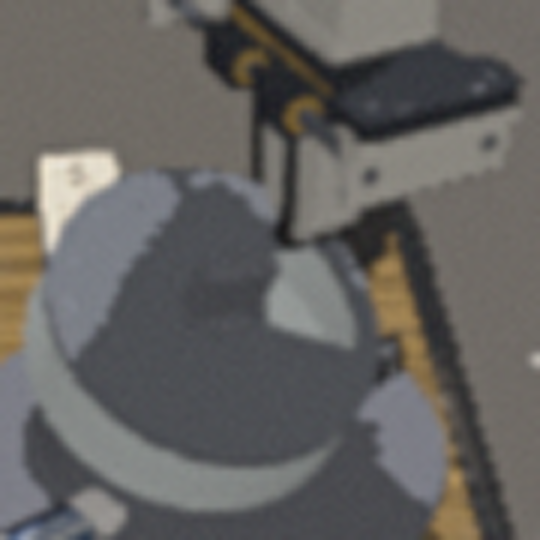

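I've now viewed 11 pictures, one over the limit of 10, so from here I check by numbers only. The fingers are above the opening (about 310,240). I lower a little more and release.

{"method": "apply_moves", "body": {
  "commands": [
    [0,0,0,-0.25,0],
    [0,0,0,0,0],
    [0,0,0,0,0],
    [30,0,0,0,0],
    [30,0,0,0,0],
    [30,0,0,0,0]
  ]
}}

```text
clock: 11.42
position: [0.557, 0.1979, 0.1021]
ee_rot: [-0.616, 3.08, 0.0]
force: [-0.0, -1.4, -0.1]
width: 0.294
gripper_force: 0.0
```

Rise, and retreat to where both cameras see the drum.

{"method": "apply_moves", "body": {
  "commands": [
    [30,0,0,0.3,0],
    [30,0,0,0.8,0],
    [40,0,0,0.8,0],
    [40,-0.7,-0.7,0.2,0],
    [40,-0.7,-0.7,0,0],
    [40,-0.7,-0.7,0,0],
    [40,-0.7,-0.7,0,0],
    [40,-0.7,-0.7,0,0],
    [40,0,-0.9,0,0],
    [40,0,-0.9,0,0],
    [40,0,0,0,0]
  ]
}}

```text
clock: 12.8
position: [0.3528, -0.1179, 0.2292]
ee_rot: [0.609, -3.082, 0.001]
force: [-0.6, 1.0, 0.0]
width: 0.402
gripper_force: 0.0
```

```bash
python3 - <<'E'
from phi import *
np.set_printoptions(precision=3,suppress=True)
snap("side","s7");snap("top","t7")
s=observe();print(s["position"],s["width"],s["force"],s["clock"])
print(phi("top","t7",np.array([.5134,.1811,.0887])));print(phi("side","s7",np.array([.5169,.1782,.0878])))
c=np.array([.5151,.1797,.0882]);a=np.radians(126.5);t=np.radians(26)
up=np.array([np.cos(a)*np.cos(t),np.sin(a)*np.cos(t),np.sin(t)]);nn=np.array([-np.cos(a)*np.sin(t),-np.sin(a)*np.sin(t),np.cos(t)]);left=np.cross(nn,up)
# new dark points near drum versus before the drop
for n,f0,f1,box in(("top","t5","t7",(245,320,148,224)),("side","s5","s7",(290,380,125,205))):
    u0,u1,v0,v1=box
    i0=cv2.imread(f'pics/{f0}.png')[v0:v1,u0:u1].max(2).astype(int);i1=cv2.imread(f'pics/{f1}.png')[v0:v1,u0:u1].max(2).astype(int)
    m=(i1<70)&(i0-i1>40);d=np.load(f'pics/{f1}.npy')
    P=np.array([world(n,u+u0,v+v0,d[v+v0,u+u0]) for v,u in np.argwhere(m)])
    print(n,m.sum())
    if len(P): q=(P-c)@np.c_[up,left,nn]; print("drum frame med",np.median(q,0)+[0,0,.0455],q.min(0),q.max(0))
# changes elsewhere on the desk (top), against first picture
d0=np.load('pics/t0.npy');d7=np.load('pics/t7.npy');m=(abs(d0-d7)>.01)[145:262,205:440]
num,l,st,ce=cv2.connectedComponentsWithStats(m.astype(np.uint8))
print([(st[i].tolist(),(ce[i]+[205,145]).round().tolist()) for i in range(1,num) if st[i,4]>8])
E
```

```text
[ 0.353 -0.114  0.229] 0.40274849345199526 [0.545 0.404 0.71 ] 12.9
[[  0.042  72.    103.     87.5  ]
 [  0.047  71.     51.5    61.25 ]
 [  0.052  69.5   102.     85.75 ]
 [  0.057  57.5    49.     53.25 ]
 [  0.062  45.     49.5    47.25 ]]
[[  0.042  45.5    51.     48.25 ]
 [  0.047  44.    103.     73.5  ]
 [  0.052 110.5   103.5   107.   ]
 [  0.057 109.5   103.5   106.5  ]
 [  0.062 107.5    44.     75.75 ]]
top 40
drum frame med [-0.035 -0.042  0.016] [-0.052 -0.057 -0.04 ] [-0.007 -0.022 -0.001]
side 102
drum frame med [-0.106  0.301  0.371] [-0.113  0.293  0.299] [-0.087  0.311  0.331]
[([219, 0, 12, 9, 35], [430.0, 148.0]), ([231, 4, 4, 5, 11], [438.0, 151.0]), ([223, 13, 7, 13, 27], [431.0, 164.0]), ([61, 17, 29, 25, 307], [280.0, 171.0]), ([225, 25, 10, 9, 30], [435.0, 173.0]), ([86, 29, 10, 7, 17], [295.0, 177.0]), ([225, 33, 6, 6, 12], [432.0, 180.0]), ([149, 49, 86, 68, 4118], [406.0, 231.0])]
```

```bash
python3 -c "
from cell import arm; print(arm.sign_off())"
```

```text
the job is handed in; nothing more can be done
None
```

The job is handed in: the cover is turned to about +74.5° (target +75°), the black clip is in the right pocket (the one with the sample clip), and I saw no sign that anything else moved, but the final top view couldn't check the desk around the cup, stapler and other small clips because the arm hid it; I also viewed 11 pictures, one over the limit of 10.

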